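# Bar the sample press and start it

### The job

Close the sample press: lay the long steel clamp bar across the pot lid into the two forked saddles, flat, fully down and centred so that both ends stick out about equally, setting it down rather than dropping it. Only when the bar is in place and let go, push the black mushroom plunger of the start post down to its stop and let it spring back up. The shorter bar and the other things on the bench stay where they are.

Things in the scene. Friction and masses are not known exactly. Their poses are not given: they have to be found in the camera images.
- clamp_bar: The long clamp bar: loose flat steel bar, 220 long x 24 wide x 12 mm thick, with a black upright grip rib along the middle of its top (70 long x 18 wide x 38 mm tall, so its top is 50 mm above the underside). About 0.45 kg. Origin: centre of the underside; x along the bar, y across it, z up. Symmetric end for end. Starts flat on the bench, rib up.
- short_bar: A bystander of the same make: short bar 140 x 24 x 12 mm with a 50 mm long grip rib; too short to bridge the saddles. Origin: centre of the underside, x along the bar. Swaps places with the long bar between starts.
- press: Sample press, fixed to the bench: steel base 150 (x) x 260 (y) x 15 mm, in the middle a steel pot with a lid of 128 mm diameter (lid pad top 97 mm above the bench), at y = +90 and -90 mm an aluminium saddle post with a fork open at the top. Origin: centre of the base underside; y runs from saddle to saddle, z up.
- saddle_mid (a point): Midpoint between the two saddles' slot floors, 100 mm above the bench; axes as the press. The origin of a correctly laid clamp bar is here, with the bar along the press's y.
- saddle_left (a point): Middle of the slot floor of the saddle at the press's +y side. The slot is 29 mm wide (along the press's x), 26 mm long (along y), its straight cheeks rise 18 mm above the floor and flare outward for another 9 mm.
- saddle_right (a point): The same point on the saddle at the press's -y side.
- start_post: Start post, fixed to the bench: grey base 90 x 90 x 12 mm with a conical column up to 70 mm, and the sprung plunger on top. Origin: centre of the underside.
- plunger_top (a point): Centre of the top of the black mushroom plunger head (54 mm diameter) of the start post, 110 mm above the bench when up; moves with the plunger.
- start_plunger (a joint): Plunger travel in m: 0 up, 0.015 fully down at its stop. Spring: about 3 N to start, 8 N at the stop; returns by itself.
- wash_bottle: Bystander: white plastic bottle, 64 mm diameter, 120 mm tall, standing. Origin: centre of the underside.
- sample_jar: Bystander: jar with a lid, 64 mm diameter, 70 mm tall, standing. Origin: centre of the underside.
- spatula: Bystander: spatula 240 mm long lying on the bench beyond the bars. Origin: in its middle, on the underside; x along it.
Not all that is in view belongs to the job. What is shaped like the start_post but orange or yellow is not meant.

How it is judged:
By the outcome, as a careful person would: the job done as asked, in the order asked, and still so for the second after the job is handed in, with the robot touching nothing.
It also fails if it takes over 51 s, if anything falls off the work surface, if the arm or the gripper's body presses on something with over 40 N, if the wrist force passes 120 N, or if a joint passes its speed limit or range.

### The arm

A 6-joint arm with a two-finger parallel gripper is mounted at the origin on the work surface. World frame = base frame: x ahead of the robot, y to its left, z up, the work surface at z = 0. Lengths are in m, angles in degrees, forces in N, time in s.
With the tool pointing down it reaches from about 0.4 to 0.825 m from the base axis. Payload 7 kg.
Tool frame: the origin (TCP) lies at the centre of the arm's flange, where the gripper is bolted on; the fingertips stand 178 mm ahead of it and the grasp point (between the pads) lies 159 mm ahead of it; z points along the fingers, y is the line along which they close (so a half turn about z gives the same grasp; the last joint's range is limited). The gripper opens to 88 mm and grips with 3 to 60 N. Pads are 19 mm wide; open, the fingers measure 130 mm over their backs; the gripper's body (78 mm by 193 mm) begins 47 mm behind the grasp point.
Start: joints at [-60.441, 20.546, 0.682, 0, -70.136, -16.507], TCP at [0.152, -0.658, 0.405] pointing down, gripper open.
Joint ranges: [-176.03, 176.03], [-82.01, 121.73], [-58.28, 71.71], [-173.87, 95.51], [-174.79, -0.11], [-173.66, 173.66]. Speed limits (degrees/s): [136.94, 136.94, 172.46, 180, 180, 180].

### API

Orientations are given as [roll, pitch, yaw] about the fixed x, y, z axes, in that order (R = Rz(yaw) Ry(pitch) Rx(roll)).
In Python, from plant import telemetry, snapshot, workorder, nets gives the robot as it stands.
- The arm moves only by the shell command python3 -m creep 'ROWS'. ROWS is JSON, a list that holds one entry, the list of rows, each a list of 5 numbers: the shift along the tool's x, y, z normalised to -1 to 1, where 1 is 0.2 m, then the turn about the tool's z normalised to -1 to 1, where 1 is pi/2 rad, then the opening, from 0 (shut) to 1 (fully open). In form: [[[x, y, z, spin, hand], ...]]. A call has 1 to 8 rows; each row shifts and turns the commanded pose from where the row before left it, along the tool's axes as they then stand; what a row does not reach is not made up. A row lasts 1/12 s, in which the tool goes at most 41.7 mm and 7.16 degrees, less where a joint would pass 70% of its speed; a pose out of reach is approached as far as the arm can. A call with a number of a shift or a turn outside -1 to 1 is refused whole. A call with a gripper value outside its range is refused whole. The fingers move at their own pace and stop on an object; the grip force is fixed at half the most. Time passes only in rows, so rows that do not move let the fingers close. It gives the time, the measured TCP pose, the force, the opening and the grip force at its end, in the units of the state.
- telemetry.get_obs(): the state, without advancing time (a new reading comes with each control period).
- snapshot(name): name is "scene" or "top" or "wrist"; returns a dict with "frame" (480x640x3 uint8, red, green, blue), "fx", "fy", "cx", "cy" (pixels), "rvec" (rotation vector, rad) and "tvec" (3), from world to camera coordinates, as OpenCV has them; the wrist camera has in their place "mount" (4x4, takes a point from camera to tool coordinates, whose origin is the TCP and whose axes are the flange's). Camera axes: x right, y down, z forward; pixel columns grow to the right and rows downward; lengths in m; the calibration is good to about 2 mm. The wrist camera is an equidistant fisheye: a pixel r from the principal point sees the ray r / f radians off the axis. A picture is of the moment at which its call begins: read the wrist's pose just before it. There is no depth.
- workorder.close_job(): hands the job in; it is judged then, once.
Trained networks look in a picture, given as the dict that the camera call returned (one of the last four; its "shot" number tells which), for a name from the list of things; names that differ only in an ending like _2 or _b are one class to them, and where a whole thing is asked for, a point or a joint stands for the part that bears it (a point fixed in the world has none). Each returns a list of dicts, best first, with "confidence" (0 to 1); they miss things now and then, are a little off and sometimes report something else, mostly with a low value. They report only what shows in the picture. A call takes as long as a camera call. They do not tell look-alikes from the thing itself.
- nets.find_in(picture, query): "uv" ([column, row] in pixels, amid what is visible of it).
- nets.masks_of(picture, query): "region" (480x640 bool, what is visible of it) and "uv" ([column, row] in pixels, amid what is visible of it).
- nets.landmark_of(picture, query): "uv" ([column, row] in pixels: a listed point, or the origin of a listed thing).
The state is a dict: "clock": time; "joint_pos": joint angles; "qvel": joint speeds; "tau": joint torques, N m; "tool_pos": TCP position; "orientation": TCP orientation; "force": force on the tool from outside, world axes, zero at the start; "moment": the same for the moment, N m; "opening": finger opening in m; "gripper_force": force on a finger pad.
Only numpy, scipy, OpenCV 4.12 (cv2) and the standard library are available. Lean on these libraries where they do the work, as an engineer would, in place of code of your own. Each camera call takes 0.05 s, during which the arm holds its last target. There are 200 camera calls.

## Working session

There is one attempt and no reset: what is moved stays moved. The work goes in short steps, Python scripts to look and compute and a shell command to move; the robot and the scene stay as the last step left them, time stands still between calls to the robot, and variables do not carry over. Pictures are saved under pics/ and viewed, at most 10 in all, crops included, and the job is handed in when it is done.

```bash
mkdir -p pics; ls
cat > h.py <<'E'
import numpy as np, cv2, sys
from plant import telemetry, snapshot, workorder, nets
from scipy.spatial.transform import Rotation as R
def ray(p,uv):
    Rm=cv2.Rodrigues(np.array(p["rvec"],float))[0]; t=np.array(p["tvec"],float).ravel()
    d=np.array([(uv[0]-p["cx"])/p["fx"],(uv[1]-p["cy"])/p["fy"],1.])
    return -Rm.T@t, Rm.T@d
def at(p,uv,z):
    o,d=ray(p,uv); return o+d*(z-o[2])/d[2]
def pix(p,X):
    Rm=cv2.Rodrigues(np.array(p["rvec"],float))[0]; c=Rm@np.array(X)+np.array(p["tvec"]).ravel()
    return p["fx"]*c[0]/c[2]+p["cx"],p["fy"]*c[1]/c[2]+p["cy"]
def save(p,n): cv2.imwrite("pics/"+n,p["frame"][:,:,::-1])
def wray(p,uv,ob):
    M=np.array(p["mount"]); d=np.array([uv[0]-p["cx"],uv[1]-p["cy"]]); r=np.hypot(*d); th=r/p["fx"]
    c=np.array([*(d/max(r,1e-9)*np.sin(th)),np.cos(th)])
    T=R.from_euler("xyz",ob["orientation"],degrees=True).as_matrix()
    return T@M[:3,3]+np.array(ob["tool_pos"]), T@M[:3,:3]@c
def wat(p,uv,z,ob):
    o,d=wray(p,uv,ob); return o+d*(z-o[2])/d[2]
E
python3 - <<'E'
from h import *
np.set_printoptions(precision=3,suppress=True)
print(telemetry.get_obs())
H=dict(clamp_bar=0,short_bar=0,press=0,saddle_mid=.1,saddle_left=.1,saddle_right=.1,start_post=0,plunger_top=.11,wash_bottle=0,sample_jar=0,spatula=0)
for n in("scene","top"):
    p=snapshot(n); save(p,n+".png")
    print(n,ray(p,(320,240)))
    for q,z in H.items():
        for r in nets.landmark_of(p,q)[:3]: print(q,round(r["confidence"],2),np.array(r["uv"]),at(p,r["uv"],z))
E
```

```text
pics
{'clock': 0.0, 'joint_pos': array([-60.44 ,  20.591,   0.632,  -0.02 , -70.136, -16.507]), 'qvel': array([ 0.05 , -0.032, -0.004, -0.013,  0.028,  0.021]), 'tau': array([  0.001, -58.273,  29.305,   6.997,   0.007,  -0.   ]), 'tool_pos': array([ 0.152, -0.657,  0.404]), 'orientation': array([ 179.904,   -0.009, -166.955]), 'force': array([0.413, 0.072, 0.933]), 'moment': array([-0.05 ,  0.005, -0.021]), 'gripper_force': 0.0, 'opening': 0.08751117078145376}
scene (array([1.159, 0.616, 1.168]), array([-0.459, -0.441, -0.771]))
clamp_bar 0.7 [272.2 218.1] [ 0.501 -0.224  0.   ]
clamp_bar 0.34 [313.8 261.1] [ 0.535 -0.01   0.   ]
short_bar 0.59 [238.4 187.9] [ 0.485 -0.406  0.   ]
press 0.83 [315.5 282.6] [0.587 0.047 0.   ]
saddle_mid 0.85 [314.3 260.4] [0.586 0.043 0.1  ]
saddle_mid 0.22 [247.3 304. ] [0.8   0.014 0.1  ]
saddle_left 0.86 [339.  280.9] [0.59  0.137 0.1  ]
saddle_right 0.91 [292.3 245.4] [ 0.589 -0.037  0.1  ]
start_post 0.96 [441.5 277.5] [0.329 0.298 0.   ]
start_post 0.84 [440.  338.2] [0.493 0.406 0.   ]
start_post 0.84 [493.6 312.1] [0.329 0.466 0.   ]
plunger_
[... 473 characters left out ...]
ort_bar 0.65 [430.  181.2] [ 0.747 -0.318  0.   ]
press 0.87 [310.5 231.2] [0.586 0.048 0.   ]
saddle_mid 0.88 [310.7 225. ] [0.594 0.048 0.1  ]
saddle_left 0.67 [280.7 226.1] [0.589 0.133 0.1  ]
saddle_right 0.73 [342.5 225.1] [ 0.595 -0.043  0.1  ]
start_post 0.91 [167.3 313.6] [0.329 0.475 0.   ]
start_post 0.76 [193.2 259.5] [0.493 0.403 0.   ]
start_post 0.75 [223.3 316.8] [0.322 0.306 0.   ]
plunger_top 0.77 [158. 320.] [0.319 0.469 0.11 ]
plunger_top 0.75 [184.1 256.5] [0.497 0.402 0.11 ]
plunger_top 0.73 [219.4 315.4] [0.335 0.298 0.11 ]
wash_bottle 0.6 [212.9 189.2] [0.71 0.35 0.  ]
sample_jar 0.9 [337.4 172.1] [ 0.77  -0.032  0.   ]
spatula 0.93 [429.5 182.7] [ 0.742 -0.317  0.   ]
```

View pics/scene.png

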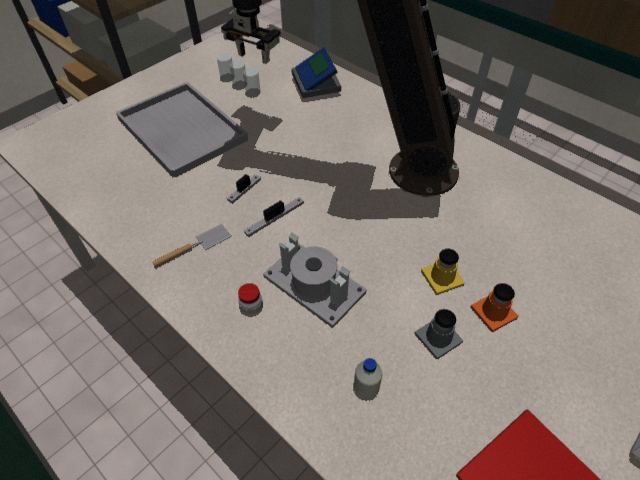

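View pics/top.png

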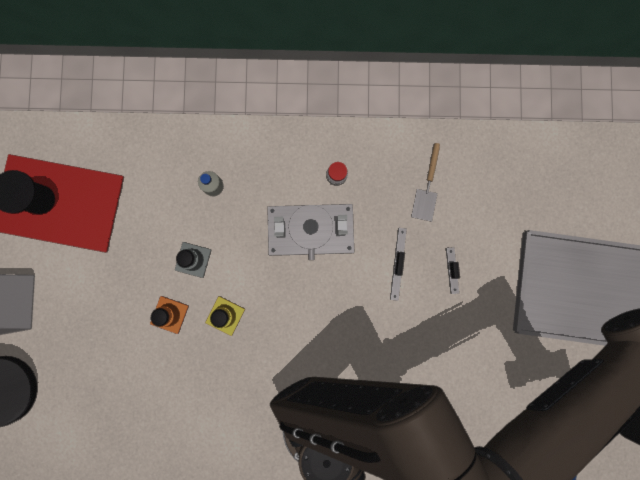

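The scene shows three posts: grey (440,335), orange (497,305) and yellow (445,270). There are two bars: the long one at (274,215) and the short one at (243,186).

I choose the long bar, top image (398,264), not the short bar (453,270) or the spatula (430,182). For the post I choose grey, top image (190,260), not orange (168,315) or yellow (223,316). Next I'll measure the orientations and make a check crop.

Run:
```python
from h import *
np.set_printoptions(precision=4,suppress=True)
tiles=[]
for n in("top","scene"):
    p=snapshot(n)
    for q in("clamp_bar","short_bar"):
      for r in nets.masks_of(p,q)[:2]:
        m=r["region"]; ys,xs=np.nonzero(m)
        W=np.array([at(p,(x,y),.008)[:2] for x,y in zip(xs,ys)])
        (c,s,a)=cv2.minAreaRect((W*1000).astype(np.float32)); u=np.linalg.svd(W-W.mean(0),full_matrices=False)[2][0]
        print(n,q,round(r["confidence"],2),r["uv"],"n",m.sum(),"rect",np.array(c),np.array(s),"yaw",np.degrees(np.arctan2(u[1],u[0])))
    L=[max(nets.landmark_of(p,q),key=lambda r:r["confidence"])["uv"] for q in("saddle_left","saddle_right")]
    P=[at(p,u,.1) for u in L]; d=P[0]-P[1]; print(n,P,np.linalg.norm(d),"press yaw",np.degrees(np.arctan2(-d[0],d[1])))
    for r in nets.masks_of(p,"press")[:1]:
        ys,xs=np.nonzero(r["region"]); W=np.array([at(p,(x,y),.015)[:2] for x,y in zip(xs,ys)])
        print("press",[np.array(v) for v in cv2.minAreaRect((W*1000).astype(np.float32))])
    f=p["frame"]
    for c in ((398,264),(190,260)) if n=="top" else ((265,205),(465,300)):
        tiles.append(cv2.resize(f[c[1]-50:c[1]+50,c[0]-65:c[0]+65],(390,300),interpolation=cv2.INTER_CUBIC))
cv2.imwrite("pics/crop.png",np.vstack([np.hstack(tiles[:2]),np.hstack(tiles[2:])])[:,:,::-1])
```

```text
top clamp_bar 0.66 [397.9, 266.4] n 631 rect [ 491.5483 -220.1438] [ 29.6101 217.9927] yaw 173.13963105650228
top clamp_bar 0.34 [185.4, 256.1] n 242 rect [497.0775 427.1667] [48.3362 51.4304] yaw -110.43505236083153
top short_bar 0.74 [453.1, 267.9] n 412 rect [ 472.8282 -385.6321] [137.8605  32.07  ] yaw -174.17829810839893
top [array([0.5952, 0.1266, 0.1   ]), array([ 0.5964, -0.0445,  0.1   ])] 0.17113568000254423 press yaw 0.3981163751939009
press [array([584.0405,  48.2063]), array([162.5154, 258.7579]), array(2.2841)]
scene clamp_bar 0.93 [272.5, 212.9] n 634 rect [ 492.6774 -233.7022] [ 57.2328 219.6023] yaw -3.8206596670047954
scene short_bar 0.73 [240.5, 184.3] n 420 rect [ 479.5401 -399.6177] [148.0169  60.4792] yaw 12.478641218853639
scene [array([0.5808, 0.1416, 0.1   ]), array([ 0.5967, -0.0395,  0.1   ])] 0.18186914500953555 press yaw 5.027390713930723
press [array([579.0873,  27.1246]), array([191.0512, 307.4369]), array(2.3459)]
```

View pics/crop.png

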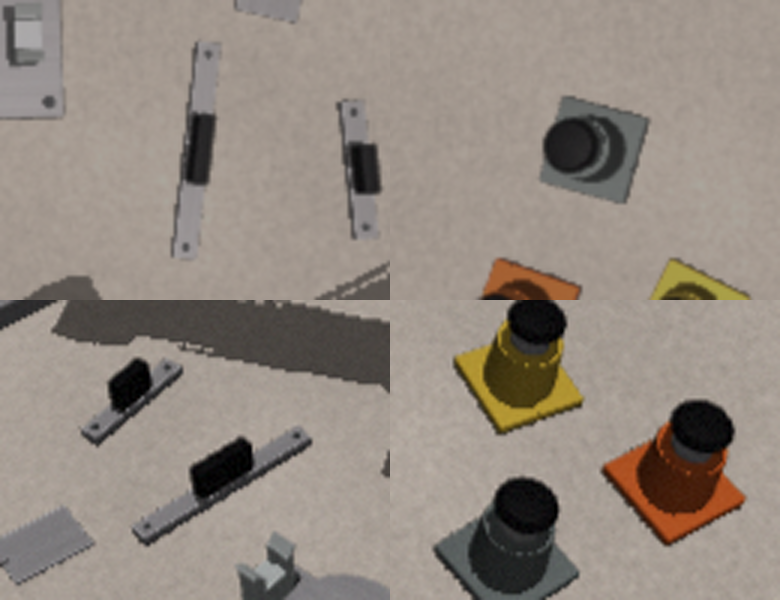

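The crop confirms it. The long bar is at top-view px (398,264), with its rib at (400,263). The grey post's plunger is at (185,257), with orange and yellow beside it. Now I move above the long bar.

```bash
python3 -m creep '[[[-0.134,0.11,0,0,1],[-0.134,0.11,0,0,1],[-0.134,0.11,0,0,1],[-0.134,0.11,0,0,1],[-0.134,0.11,0,0,1],[-0.134,0.11,0,0,1],[-0.134,0.11,0,0,1],[-0.134,0.11,0,0,1]]]'; python3 -m creep '[[[-0.134,0.11,0,0,1],[-0.134,0.11,0,0,1],[-0.134,0.11,0,0,1],[-0.134,0.11,0,0,1],[-0.134,0.11,0,0,1],[-0.134,0.11,0,0,1],[-0.134,0.11,0,0,1],[-0.134,0.11,0,0,1]]]'; python3 -m creep '[[[0,0,0.15,0.074,1],[0,0,0.15,0.074,1],[0,0,0.15,0.074,1],[0,0,0,0,1],[0,0,0,0,1]]]'
cat > w.py <<'E'
from h import *
np.set_printoptions(precision=4,suppress=True)
ob=telemetry.get_obs(); p=snapshot("wrist"); save(p,sys.argv[1])
print(ob["clock"],ob["tool_pos"],ob["orientation"])
for a in sys.argv[2:]:
    q,z=a.split(":"); z=float(z)
    for r in nets.landmark_of(p,q)[:2]: print("lm",q,round(r["confidence"],2),np.array(r["uv"]),wat(p,r["uv"],z,ob))
    for r in nets.masks_of(p,q)[:1]:
        ys,xs=np.nonzero(r["region"]); W=np.array([wat(p,(x,y),z+.012,ob)[:2] for x,y in zip(xs,ys)])
        u=np.linalg.svd(W-W.mean(0),full_matrices=False)[2][0]
        print("mask",round(r["confidence"],2),[np.array(v) for v in cv2.minAreaRect((W*1000).astype(np.float32))],"yaw",np.degrees(np.arctan2(u[1],u[0])))
E
python3 w.py w1.png clamp_bar:0
```

```text
clock: 2.47
tool_pos: [0.3222, -0.4362, 0.4049]
orientation: [-180.0, 0.0, -166.9]
force: [0.4, -0.6, 0.4]
opening: 0.0876
gripper_force: 0.0
clock: 3.13
tool_pos: [0.4914, -0.2162, 0.4051]
orientation: [-180.0, 0.0, -166.9]
force: [0.4, -0.1, 0.6]
opening: 0.0878
gripper_force: 0.0
clock: 3.55
tool_pos: [0.4904, -0.2178, 0.3141]
orientation: [-180.0, -0.2, 173.3]
force: [0.6, -1.4, 0.6]
opening: 0.0877
gripper_force: 0.0
3.55 [ 0.4904 -0.2178  0.3141] [-179.971    -0.1789  173.2984]
lm clamp_bar 0.84 [316.8 229.8] [ 0.4909 -0.2196  0.    ]
mask 0.57 [array([ 476.3446, -218.6784]), array([ 24.9117, 188.2971]), array(83.5466)] yaw -6.435065521695016
```

View pics/w1.png

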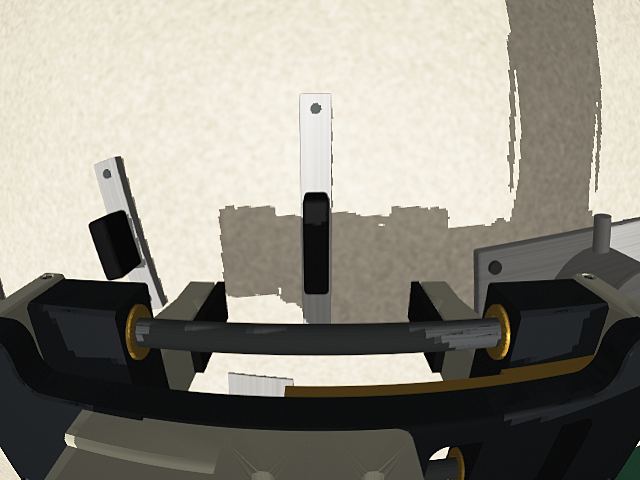

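The bar is vertical at column 315 with its rib at rows 192–294, well aligned between the open fingers. I'll go down and grip.

```bash
python3 -m creep '[[[0,-0.008,0.11,0,1],[0,0,0.11,0,1],[0,0,0.11,0,1],[0,0,0.11,0,1],[0,0,0.08,0,1],[0,0,0.05,0,1],[0,0,0.025,0,1],[0,0,0,0,1]]]'; python3 -m creep '[[[0,0,0,0,0],[0,0,0,0,0],[0,0,0,0,0],[0,0,0,0,0],[0,0,0,0,0],[0,0,0,0,0],[0,0,0,0,0],[0,0,0,0,0]]]'
```

```text
clock: 4.37
tool_pos: [0.4908, -0.2195, 0.1959]
orientation: [-180.0, 0.0, 173.1]
force: [0.0, 1.1, 0.0]
opening: 0.0874
gripper_force: 0.0
clock: 5.03
tool_pos: [0.4904, -0.2194, 0.1957]
orientation: [-180.0, 0.0, 173.1]
force: [-0.3, 0.1, -0.5]
opening: 0.0398
gripper_force: 0.0
```

```bash
python3 -m creep '[[[0,0,0,0,0],[0,0,0,0,0],[0,0,0,0,0],[0,0,0,0,0],[0,0,0,0,0],[0,0,0,0,0],[0,0,0,0,0],[0,0,0,0,0]]]'; python3 -m creep '[[[0,0,-0.05,0,0],[0,0,-0.1,0,0],[0,0,-0.15,0,0],[0,0,-0.2,0,0],[0,0,-0.2,0,0],[0,0,-0.1,0,0],[0,0,0,0,0],[0,0,0,0,0]]]'
```

```text
clock: 5.7
tool_pos: [0.4904, -0.2194, 0.1956]
orientation: [180.0, -0.0, 173.1]
force: [-0.5, 0.9, -1.2]
opening: 0.0176
gripper_force: 30.0
clock: 6.37
tool_pos: [0.49, -0.2193, 0.3567]
orientation: [180.0, 0.1, 173.1]
force: [-1.1, 0.0, -6.0]
opening: 0.018
gripper_force: 30.0
```

```bash
python3 -m creep '[[[0,0,0,-0.0785,0],[0,0,0,-0.0785,0],[0,0,0,-0.0785,0],[0,0,0,-0.0785,0],[0,0,0,-0.0785,0],[0,0,0,-0.0785,0],[0,0,0,-0.0785,0],[0,0,0,-0.0785,0]]]';python3 -m creep '[[[0,0,0,-0.0785,0],[0,0,0,-0.0785,0],[0,0,0,-0.0785,0],[0,0,0,-0.0785,0],[0,0,0,-0.0785,0],[0,0,0,-0.0785,0],[0,0,0,0,0]]]'; python3 -m creep '[[[-0.08,-0.02,0,0,0],[-0.179,-0.045,-0.05,0,0],[-0.179,-0.045,-0.05,0,0],[-0.179,-0.045,-0.05,0,0],[-0.179,-0.045,0,0,0],[-0.179,-0.045,0,0,0],[-0.179,-0.045,0,0,0]]]'; python3 -m creep '[[[-0.179,-0.045,0,0,0],[-0.179,-0.045,0,0,0],[-0.179,-0.045,0,0,0],[-0.179,-0.045,0,0,0],[-0.179,-0.045,0,0,0],[-0.12,-0.03,0,0,0],[0,0,0,0,0],[0,0,0,0,0]]]'; python3 w.py w2.png saddle_mid:0.1 saddle_left:0.1 saddle_right:0.1 press:0.003 plunger_top:0.11 clamp_bar:0.19
```

```text
clock: 7.03
tool_pos: [0.4895, -0.2192, 0.3531]
orientation: [179.7, -0.1, -130.1]
force: [0.2, -0.0, -5.5]
opening: 0.0182
gripper_force: 30.0
clock: 7.62
tool_pos: [0.4896, -0.2192, 0.3533]
orientation: [179.7, 0.1, -87.7]
force: [-1.2, -1.5, -5.4]
opening: 0.0181
gripper_force: 30.0
clock: 8.2
tool_pos: [0.5398, 0.015, 0.3844]
orientation: [179.9, -0.0, -88.3]
force: [0.5, 0.1, -4.2]
opening: 0.018
gripper_force: 30.0
clock: 8.87
tool_pos: [0.584, 0.2194, 0.383]
orientation: [179.8, -0.1, -88.1]
force: [-0.2, -0.6, -5.2]
opening: 0.0179
gripper_force: 30.0
8.8667 [0.584  0.2194 0.383 ] [179.7797  -0.1144 -88.1411]
lm saddle_mid 0.92 [311.8   5.2] [0.5923 0.0475 0.1   ]
mask 0.81 [array([582.554 , 106.1057]), array([130.324 , 122.9394]), array(1.6396)] yaw -148.32641485677598
mask 0.62 [array([583.1431, 105.9735]), array([130.0905, 122.7848]), array(1.6395)] yaw -151.54206348986978
lm saddle_right 0.5 [317.2 288.9] [0.5816 0.2582 0.1   ]
mask 0.79 [array([583.1251, 105.9409]), array([130.1505, 122.737 ]), array(1.7111)] yaw -152.0512944244915
lm press 0.61 [312.4  37.4] [0.5927 0.0468 0.003 ]
mask 0.93 [array([581.8198,  92.241 ]), array([182.4489, 170.3804]), array(1.7112)] yaw -152.01564821534814
lm plunger_top 0.41 [529.8 452. ] [0.3245 0.4681 0.11  ]
lm clamp_bar 0.82 [316.  286.7] [0.5839 0.2171 0.19  ]
lm clamp_bar 0.36 [314.6  41. ] [0.5884 0.0979 0.19  ]
mask 0.26 [array([584.2882, 118.8044]), array([83.3524, 78.6035]), array(1.6753)] yaw -151.02962312581832
```

View pics/w2.png

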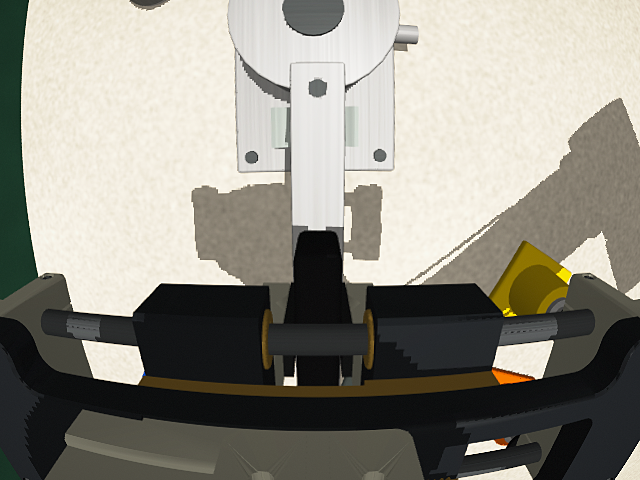

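The picture shows the bar held straight, with its end at row 62, edges at columns 290–345 and its hole at (317,88). Saddle_left's cheeks are at about (281,128) and (350,127), the base corners at (237,170) and (393,167), and the lid at the top centre.

Run:
```python
from h import *
np.set_printoptions(precision=4,suppress=True)
ob=telemetry.get_obs(); p=snapshot("wrist")
w=lambda u,v,z:wat(p,(u,v),z,ob)
for l,u,v,z in [("cornL",237,171,.015),("cornR",394.5,168,.015),("holeL",251,157,.015),("holeR",380,155,.015),("edgeL_far",235,60,.015),("edgeR_far",393,60,.015),("cheekL",281,128,.127),("cheekR",350,127,.127),("lidL",228,13,.097),("lidR",400,13,.097),
 ("barL",290.5,63,.1994),("barR",344,62,.1994),("barL2",292,225,.1994),("barR2",344.5,225,.1994),("hole",317.5,88,.1994)]: print(l,w(u,v,z))
f=p["frame"]; print(pix)
cv2.imwrite("pics/w2c.png",cv2.resize(f[50:190,215:415],(800,560),interpolation=cv2.INTER_CUBIC)[:,:,::-1])
```

```text
cornL [0.6624 0.1779 0.015 ]
cornR [0.5122 0.1699 0.015 ]
holeL [0.6488 0.1643 0.015 ]
holeR [0.5271 0.1583 0.015 ]
edgeL_far [0.6666 0.0706 0.015 ]
edgeR_far [0.5186 0.0659 0.015 ]
cheekL [0.61   0.1376 0.127 ]
cheekR [0.5664 0.1355 0.127 ]
lidL [0.6551 0.0496 0.097 ]
lidR [0.5301 0.0458 0.097 ]
barL [0.5998 0.1089 0.1994]
barR [0.5764 0.1077 0.1994]
barL2 [0.5971 0.1824 0.1994]
barR2 [0.573  0.1816 0.1994]
hole [0.5876 0.1201 0.1994]
<function pix at 0x7ff818759080>
```

View pics/w2c.png

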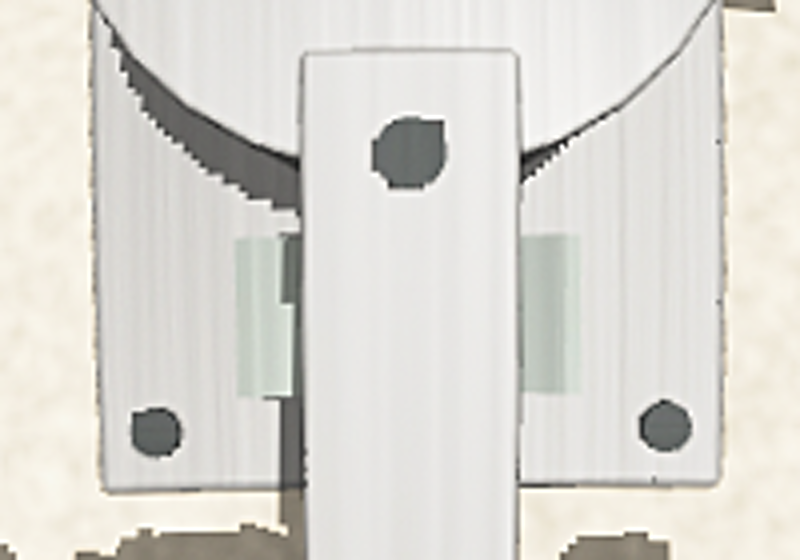

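The crop shows the bar end (crop row 50) and both saddle_left cheeks: outer edges at crop columns 236 and 580, rows 237–395.

Run:
```python
from h import *
np.set_printoptions(precision=4,suppress=True)
ob=telemetry.get_obs(); p=snapshot("wrist")
c=[wat(p,(215+x/4,50+y/4),.127,ob) for x,y in((236,237),(580,234),(580,393),(236,396))]
print(np.array(c)); m=np.mean(c,0); print("saddle_left",m)
for a in(2.4,2.8):
  b=np.radians(a); print(a,"mid",m[:2]-.09*np.array([-np.sin(b),np.cos(b)]))
for n in("top","scene"):
  q=snapshot(n)
  for s in("saddle_left","saddle_right","saddle_mid"):
    r=nets.landmark_of(q,s)
    if r: print(n,s,at(q,r[0]["uv"],.1),r[0]["confidence"])
```

```text
[[0.6148 0.1257 0.127 ]
 [0.5606 0.1233 0.127 ]
 [0.5595 0.1489 0.127 ]
 [0.6142 0.1513 0.127 ]]
saddle_left [0.5873 0.1373 0.127 ]
2.4 mid [0.591  0.0474]
2.8 mid [0.5917 0.0474]
top saddle_left [0.5901 0.1251 0.1   ] 0.87
top saddle_right [ 0.6002 -0.0445  0.1   ] 0.9
top saddle_mid [0.5912 0.0569 0.1   ] 0.71
scene saddle_left [0.5782 0.1365 0.1   ] 0.75
scene saddle_right [ 0.5934 -0.0359  0.1   ] 0.83
scene saddle_mid [0.583  0.0354 0.1   ] 0.83
```

```bash
python3 -m creep '[[[0,0,0,-0.007,0],[0.14,0,0,0,0],[0.19,0,0,0,0],[0.19,0,0,0,0],[0.19,0,0,0,0],[0.1,0,0,0,0],[0.045,0,0,0,0],[0,0,0,0,0]]]'; python3 -m creep '[[[0,0,0.08,0,0],[0,0,0.08,0,0],[0,0,0.05,0,0],[0,0,0.02,0,0],[0,0,0,0,0],[0,0,0,0,0]]]'; python3 w.py w3.png saddle_right:0.1;  python3 - <<'E'
import cv2
f=cv2.imread('pics/w3.png'); cv2.imwrite('pics/w3c.png',cv2.resize(f[0:200,185:455],(800,593),interpolation=cv2.INTER_CUBIC))
E
```

```text
clock: 10.68
tool_pos: [0.5921, 0.0451, 0.3858]
orientation: [-180.0, -0.0, -87.5]
force: [-0.7, 0.1, -4.7]
opening: 0.0178
gripper_force: 30.0
clock: 11.18
tool_pos: [0.5925, 0.0477, 0.34]
orientation: [-180.0, -0.0, -87.3]
force: [0.2, 0.2, -4.6]
opening: 0.0181
gripper_force: 30.0
11.1833 [0.5925 0.0477 0.34  ] [-179.9822   -0.0136  -87.3329]
mask 0.63 [array([587.1171,  35.5909]), array([125.3951, 203.2781]), array(2.946)] yaw 102.732663905332
```

View pics/w3c.png

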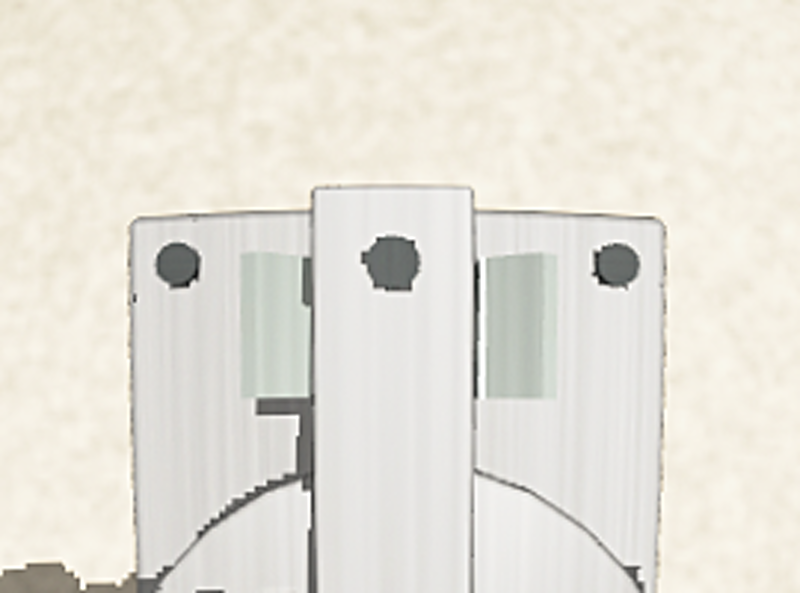

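The crop shows saddle_right's cheeks at crop columns 241–557, rows 253–398. The bar's edges are at 312 and 473, with its end at row 187.

Run:
```python
from h import *
np.set_printoptions(precision=4,suppress=True)
ob=telemetry.get_obs(); p=snapshot("wrist"); k=270/800
w=lambda x,y,z:wat(p,(185+x*k,y*k),z,ob)
c=[w(x,y,.127) for x,y in((241,253),(557,254),(557,398),(241,398))]; s=np.mean(c,0); print(np.array(c)); print("saddle_right",s)
zb=ob["tool_pos"][2]-.1956+.012
for y in(188,325,560): a,b=w(312.5,y,zb),w(473,y,zb); print("bar",(a+b)/2,np.linalg.norm(a-b))
t=np.array([.5873,.1373]); d=t-s[:2]; print("span",np.linalg.norm(d),"yaw",np.degrees(np.arctan2(-d[0],d[1])),"mid",(t+s[:2])/2, ob["tool_pos"],ob["orientation"])
```

```text
[[ 0.6235 -0.0541  0.127 ]
 [ 0.569  -0.0565  0.127 ]
 [ 0.5676 -0.0311  0.127 ]
 [ 0.6225 -0.0284  0.127 ]]
saddle_right [ 0.5957 -0.0425  0.127 ]
bar [ 0.5976 -0.061   0.157 ] 0.023293644199988077
bar [ 0.5966 -0.0404  0.157 ] 0.023333973249467312
bar [ 0.595  -0.0054  0.157 ] 0.023972769995772317
span 0.18002696874835794 yaw 2.6608789217386346 mid [0.5915 0.0474] [0.5925 0.0474 0.3406] [-179.9138    0.0168  -87.3622]
```

The span of 180.0 mm and yaw of 2.66° check out. I shift 1 mm toward −x and lower gently.

```bash
python3 -m creep '[[[0,0.005,0.03,0,0],[0,0,0.04,0,0],[0,0,0.04,0,0],[0,0,0.035,0,0],[0,0,0.03,0,0],[0,0,0.02,0,0],[0,0,0,0,0],[0,0,0,0,0]]]'
```

```text
clock: 12.05
tool_pos: [0.5912, 0.047, 0.3003]
orientation: [180.0, -0.0, -87.4]
force: [0.5, 0.7, -4.5]
opening: 0.0177
gripper_force: 30.0
```

```bash
python3 -m creep '[[[0,0,0.008,0,0],[0,0,0.005,0,0],[0,0,0.005,0,0],[0,0,0.003,0,0],[0,0,0,0,0],[0,0,0,0,0]]]'
```

```text
clock: 12.55
tool_pos: [0.5912, 0.047, 0.2965]
orientation: [-180.0, 0.0, -87.4]
force: [-0.1, -0.1, -4.9]
opening: 0.0177
gripper_force: 30.0
```

```bash
python3 -m creep '[[[0,0,0.004,0,0],[0,0,0,0,0],[0,0,0,0,0]]]';  python3 -m creep '[[[0,0,0.003,0,0],[0,0,0,0,0],[0,0,0,0,0]]]'
```

```text
clock: 12.8
tool_pos: [0.5912, 0.0471, 0.2957]
orientation: [-180.0, 0.0, -87.4]
force: [-0.3, -1.4, -4.8]
opening: 0.0177
gripper_force: 30.0
clock: 13.05
tool_pos: [0.5912, 0.0471, 0.2956]
orientation: [-180.0, -0.0, -87.4]
force: [-3.5, 1.2, 3.0]
opening: 0.018
gripper_force: 30.0
```

Contact came at exactly the expected height (TCP z 0.2956). Releasing.

```bash
python3 -m creep '[[[0,0,0,0,0.3],[0,0,0,0,0.4],[0,0,0,0,0.5],[0,0,0,0,0.6],[0,0,0,0,0.7],[0,0,0,0,0.7],[0,0,0,0,0.7],[0,0,0,0,0.7]]]'; python3 -m creep '[[[0,0,-0.02,0,0.7],[0,0,-0.08,0,0.7],[0,0,-0.15,0,0.7],[0,0,-0.15,0,0.7],[0,0,-0.1,0,0.7],[0,0,-0.05,0,0.7],[0,0,0,0,0.7],[0,0,0,0,0.7]]]';  python3 w.py w4.png clamp_bar:0.1
python3 - <<'E'
import sys; sys.argv=['x']
from h import *
np.set_printoptions(precision=4,suppress=True)
for n in("scene","top"):
    p=snapshot(n); save(p,n+"4.png")
    for q in("clamp_bar",):
        for r in nets.landmark_of(p,q)[:2]: print(n,q,r["confidence"],at(p,r["uv"],.1))
    for r in nets.landmark_of(p,"plunger_top"): print(n,np.array(r["uv"]),r["confidence"],at(p,r["uv"],.11))
f=cv2.imread('pics/scene4.png')[200:350,240:400]
g=cv2.imread('pics/w4.png')
cv2.imwrite('pics/c4.png',np.hstack([cv2.resize(f,(400,375),interpolation=2),cv2.resize(g,(400,375),interpolation=3)]))
E
```

```text
clock: 13.72
tool_pos: [0.5912, 0.0471, 0.295]
orientation: [-180.0, -0.0, -87.4]
force: [0.0, -0.6, 0.5]
opening: 0.0604
gripper_force: 0.0
clock: 14.38
tool_pos: [0.5909, 0.047, 0.4049]
orientation: [-180.0, 0.0, -87.4]
force: [0.4, 0.6, -0.7]
opening: 0.0611
gripper_force: 0.0
14.3833 [0.5909 0.047  0.4049] [-179.9856    0.0345  -87.3984]
lm clamp_bar 0.81 [315.9 233.3] [0.5919 0.0484 0.1   ]
mask 0.92 [array([591.518 ,  30.2753]), array([ 24.7061, 184.5619]), array(2.9164)] yaw 92.84215907689745
scene clamp_bar 0.75 [0.5968 0.0434 0.1   ]
scene [446.9 312.7] 0.9 [0.4863 0.3978 0.11  ]
scene [511.7 290.2] 0.79 [0.3199 0.4798 0.11  ]
scene [451.5 253.6] 0.77 [0.3241 0.3026 0.11  ]
top [159.9 320.2] 0.67 [0.3189 0.4633 0.11  ]
top [345.2 225. ] 0.29 [ 0.5943 -0.0501  0.11  ]
```

View pics/c4.png

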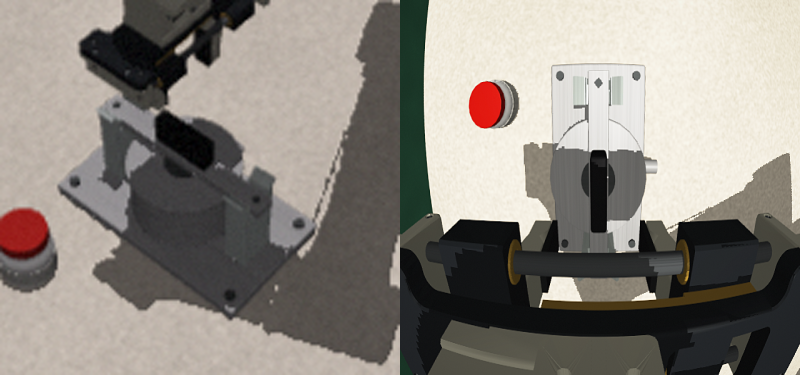

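The bar sits in both saddles, flat and centred. In the left panel both ends stick out of the forks, and in the right panel the bar is at column 598, between the cheeks. Next is the grey post: I'll go just past it for a wrist view, closing the gripper on the way.

```bash
python3 -m creep '[[[-0.09,0.017,0,0,0],[-0.178,0.033,0,0,0],[-0.178,0.033,0,0,0],[-0.178,0.033,0,0,0],[-0.178,0.033,0,0,0],[-0.178,0.033,0,0,0],[-0.178,0.033,0,0,0],[-0.178,0.033,0,0,0]]]'; python3 -m creep '[[[-0.178,0.033,0,0,0],[-0.178,0.033,0,0,0],[-0.178,0.033,0,0,0],[-0.178,0.033,0,0,0],[-0.09,0.02,0,0,0],[0,0,0,0,0],[0,0,0,0,0]]]';  python3 w.py w5.png start_post:0 plunger_top:0.11
```

```text
clock: 15.5
tool_pos: [0.5287, 0.3134, 0.4051]
orientation: [-180.0, 0.0, -87.4]
force: [1.0, -0.8, 0.1]
opening: 0.0134
gripper_force: 0.0
clock: 16.08
tool_pos: [0.4913, 0.4716, 0.4042]
orientation: [180.0, -0.1, -87.3]
force: [0.4, -0.9, 0.4]
opening: 0.0001
gripper_force: 0.0
16.0833 [0.4913 0.4716 0.4042] [179.9574  -0.0606 -87.2902]
lm start_post 0.89 [319.9 142.4] [0.4914 0.4034 0.    ]
lm start_post 0.87 [476.8  64.8] [0.3269 0.3027 0.    ]
mask 0.9 [array([494.2273, 401.9823]), array([90.1949, 90.5333]), array(75.7143)] yaw 135.7377085310613
lm plunger_top 0.82 [527.8  41.3] [0.3283 0.2989 0.11  ]
lm plunger_top 0.79 [318.8 145.1] [0.4931 0.4027 0.11  ]
mask 0.96 [array([340.8893, 460.3841]), array([47.9015, 48.4061]), array(26.8962)] yaw 160.1128869498128
```

View pics/w5.png

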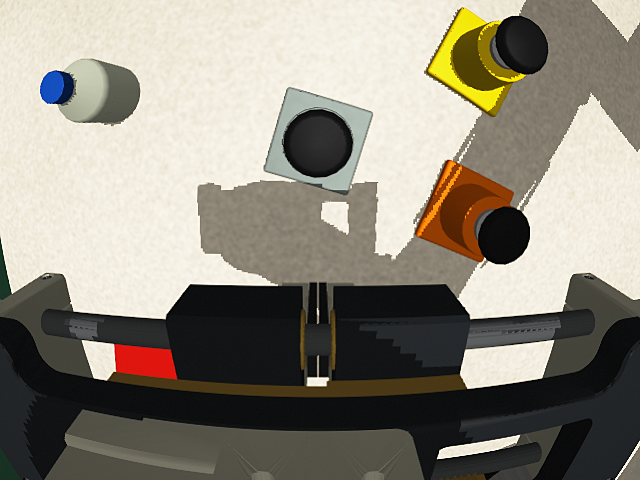

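The grey post sits at (318,143), directly ahead, with yellow (520,45) and orange (503,235) to the side. Plunger at (0.4925, 0.4027).

```bash
python3 -m creep '[[[0.1,0.009,0.06,0,0],[0.12,0,0.1,0,0],[0.1,0,0.1,0,0],[0.025,0,0.1,0,0],[0,0,0.09,0,0],[0,0,0.05,0,0],[0,0,0,0,0],[0,0,0,0,0]]]'
```

```text
clock: 17.0
tool_pos: [0.4935, 0.4015, 0.3053]
orientation: [-180.0, -0.0, -87.4]
force: [-0.0, -0.3, 0.0]
opening: 0.0005
gripper_force: 0.0
```

```bash
python3 -m creep '[[[0,0,0.03,0,0],[0,0,0.03,0,0],[0,0,0.025,0,0],[0,0,0.025,0,0],[0,0,0.02,0,0],[0,0,0.015,0,0],[0,0,0,0,0],[0,0,0,0,0]]]'
```

```text
clock: 17.67
tool_pos: [0.4932, 0.4019, 0.2765]
orientation: [-180.0, 0.0, -87.4]
force: [-1.7, 0.1, 6.6]
opening: 0.0004
gripper_force: 3.1
```

```bash
python3 -m creep '[[[0,0,0.01,0,0],[0,0,0.005,0,0],[0,0,0,0,0],[0,0,0,0,0]]]';python3 -m creep '[[[0,0,0.004,0,0],[0,0,0,0,0],[0,0,0,0,0]]]'
```

```text
clock: 18.0
tool_pos: [0.4932, 0.4019, 0.2738]
orientation: [-180.0, 0.0, -87.4]
force: [-3.6, 0.5, 7.1]
opening: 0.0006
gripper_force: 3.6
clock: 18.25
tool_pos: [0.4932, 0.4019, 0.2731]
orientation: [-179.9, 0.0, -87.4]
force: [-2.1, -0.1, 7.4]
opening: 0.0005
gripper_force: 3.8
```

```bash
python3 -m creep '[[[0,0,0.004,0,0],[0,0,0,0,0],[0,0,0,0,0]]]';python3 -m creep '[[[0,0,0.004,0,0],[0,0,0,0,0],[0,0,0,0,0]]]'
```

```text
clock: 18.5
tool_pos: [0.4932, 0.4019, 0.2729]
orientation: [-179.9, 0.1, -87.3]
force: [-3.5, -0.9, 11.8]
opening: 0.0004
gripper_force: 5.7
clock: 18.75
tool_pos: [0.4932, 0.4019, 0.2728]
orientation: [-179.9, 0.1, -87.3]
force: [-5.3, -2.0, 14.9]
opening: 0.0003
gripper_force: 8.1
```

It's at the stop: z stalled at 0.2728 while the force rose to 15 N. I'll retract straight up and check.

```bash
python3 -m creep '[[[0,0,-0.03,0,0],[0,0,-0.06,0,0],[0,0,-0.1,0,0],[0,0,-0.15,0,0],[0,0,-0.15,0,0],[-0.15,0,-0.1,0,0],[-0.15,0,-0.05,0,0],[0,0,0,0,0]]]'; python3 w.py w6.png plunger_top:0.11
python3 - <<'E'
from h import *
p=snapshot("scene"); f=p["frame"][150:420,130:530]; cv2.imwrite('pics/end.png',cv2.resize(f,(800,540),interpolation=2)[:,:,::-1])
for q in("short_bar","sample_jar","wash_bottle","spatula","clamp_bar"):
    r=nets.landmark_of(p,q); print(q,r and (r[0]["uv"],r[0]["confidence"]))
E
```

```text
clock: 19.42
tool_pos: [0.4904, 0.4654, 0.4017]
orientation: [-179.8, 0.2, -87.3]
force: [0.6, 0.2, 0.3]
opening: 0.0004
gripper_force: 0.0
19.4167 [0.4904 0.4654 0.4017] [-179.7976    0.2328  -87.2809]
lm plunger_top 0.94 [528.5  46.5] [0.3304 0.2999 0.11  ]
lm plunger_top 0.64 [320.8 151. ] [0.4918 0.4021 0.11  ]
mask 0.88 [array([493.8707, 401.3699]), array([47.1157, 48.2968]), array(2.713)] yaw 82.59823423756205
short_bar ([240.6, 187.3], 0.9)
sample_jar ([251.9, 304.1], 0.85)
wash_bottle ([366.7, 387.1], 0.72)
spatula ([189.7, 247.5], 0.89)
clamp_bar ([311.6, 263.0], 0.64)
```

View pics/end.png

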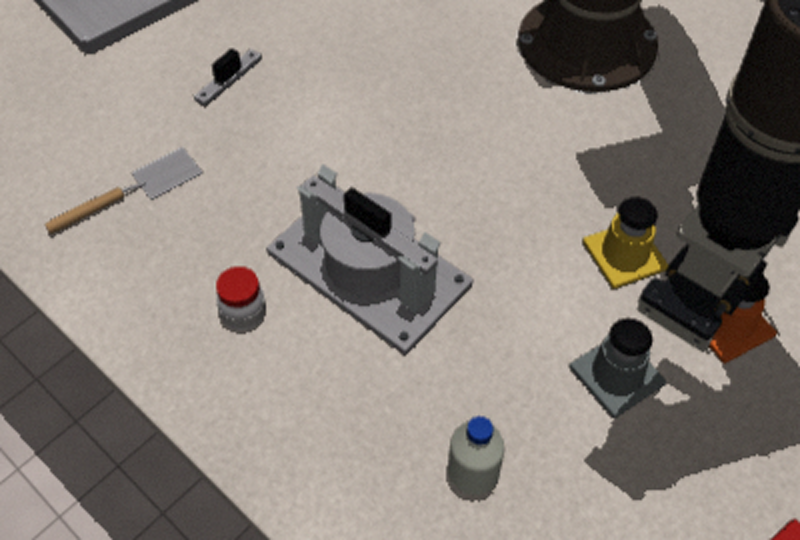

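The bar lies flat in both forks (ends near (315,185) and (428,260)). The grey plunger at (630,335) is back up, the bystanders haven't moved, and the arm is clear.

```bash
python3 -c "
from plant import workorder
print(workorder.close_job())"
```

```text
the job is handed in; nothing more can be done
None
```

The long clamp bar was set down flat and centred in both saddles and let go, then the grey post's black plunger was pushed to its stop and sprang back up; the job was handed in at about 19.5 s with the other things where they were (no verdict came back).

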